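# Snack pod through the spring gate of the pantry tidy

### The job

Put the snack pod away in the white tidy on the pantry tray without picking it up: push the tidy's self-closing gate open with one finger and, while that finger still holds the gate, push the pod along the tray through the gateway with the other finger. Push it far enough in that the gate swings fully shut behind it, and come away. Only slide the pod - do not pinch, lift or tip it, or use it to butt the shut gate open - and leave the lunchbox, the bottle and the jar where they stand.

Things in the scene. Friction and masses are not known exactly. Their poses are not given: they have to be found in the camera images.
- tidy: White plastic open-topped bay fixed on the tray. Origin: on the tray surface, mid-gateway. x points straight in through the gateway (roughly to the robot's left), z up. Inside 100 mm wide (y -50 to 50) and 260 mm deep (x 0 to 260), no floor of its own; walls 6 mm thick, 40 mm high; 14 mm square posts, 44 mm high, beside the gateway. Open above, so fingers may come down into it.
- gate (a joint): Self-closing gate, a grey plastic flap 92 mm long, 4 mm thick, 3 to 39 mm above the tray, on an upright hinge at the tidy's x = 0, y = +49 mm. 0 = shut, across the gateway; grows (rad, to 1.6) as it swings into the tidy (+x), the only way it opens. A spring always closes it: 0.016 Nm when shut, 0.025 Nm at 1.1 rad (0.3 to 0.7 N at a finger in mid-gateway).
- gate_edge (a point): Upper corner of the gate's free edge, 38 mm above the tray; swings with the gate. It sweeps a circle of 94 mm radius about the hinge: the pod must end wholly outside that circle for the gate to shut.
- pod: Teal silicone snack pod with lid, a rounded block 52 mm along its x, 48 mm along its y, 38 mm high, 100 to 210 g, loose on the tray outside the gate, its x roughly along the tidy's. Origin: centre of its underside. At the start at least 55 mm is free between it and the shut gate, so a finger fits in between and open fingers can straddle it.
- lunchbox: Grey plastic lunchbox 121 x 171 x 58 mm, bystander beyond the tidy. Origin: centre of its underside.
- bottle: Yellow aluminium drink bottle with twist cap, 66 mm diameter, 200 mm high, bystander beyond the tidy. Origin: centre of its underside.
- jar: Small glass container with white lid, 64 mm diameter, 65 mm high, bystander beyond the tidy. Origin: centre of its underside.
There are look-alikes about, which are no part of the job. Of the things like the pod, leave any that is brown; of the rest the larger one is meant.

How it is judged:
On the way, in this order (a step that is already met when the one before it is completed fails the run):
1. a finger has pushed the gate open (over 0.45 rad) while the pod is still outside (its middle at least 25 mm short of the gate line) (value of joint gate above 0.45 rad and contact force between the fingers and gate above 0.1 N and x of pod in the frame of tidy below -0.025 m), for 0.05 s.
2. the pod's front is in the gateway (its middle between 18 mm short of the gate line and 50 mm past it) while a finger still holds the gate open (value of joint gate above 0.45 rad and contact force between the fingers and gate above 0.1 N and x of pod in the frame of tidy between -0.018 and 0.05 m), for 0.05 s.
At the end, for the whole second after the job is handed in: The pod stands flat and at rest inside the tidy, its middle more than 90 mm past the gate line, and the gate is shut behind it (under 0.06 rad) (x of pod in the frame of tidy between 0.09 and 0.24 m and y of pod in the frame of tidy between -0.05 and 0.05 m and height (world z) of pod below 0.006 m and angle between pod's own z axis and vertical below 0.1 rad and value of joint gate below 0.06 rad and linear speed of pod below 0.01 m/s); the robot touches nothing.
It fails at once if the pod is lifted (over 8 mm) or tipped (over 0.25 rad) (height (world z) of pod above 0.008 m or angle between pod's own z axis and vertical above 0.25 rad).
It fails at once if the pod is pinched or squashed by the fingers (over 12 N) (contact force between the fingers and pod above 12 N).
It fails at once if the pod itself butts against the gate (over 0.2 N while the gate is less than 0.6 rad open and the pod's middle is still more than 5 mm short of the gate line) (contact force between pod and gate above 0.2 N and value of joint gate below 0.6 rad and x of pod in the frame of tidy below -0.005 m).
It fails at once if the lunchbox, the bottle or the jar is moved by over 20 mm (distance of any of lunchbox, bottle, jar from where it was at the start of the episode above 0.02 m).
It also fails if it takes over 48 s, if anything falls off the work surface, if the arm or the gripper's body presses on something with over 40 N, if the wrist force passes 120 N, or if a joint passes its speed limit or range.

### The arm

A 6-joint arm with a two-finger parallel gripper is mounted at the origin on the work surface. World frame = base frame: x ahead of the robot, y to its left, z up, the work surface at z = 0. Lengths are in m, angles in rad, forces in N, time in s.
With the tool pointing down it reaches from about 0.225 to 0.875 m from the base axis. Payload 3.4 kg.
Tool frame: the origin (TCP) lies between the finger pads; the fingertips stand 11 mm ahead of it and the grasp point (between the pads) lies 8 mm behind it; z points along the fingers, y is the direction in which the jaws open and shut (so a half turn about z gives the same grasp; the last joint's range is limited). The gripper opens to 85 mm and grips with 20 to 120 N. Pads are 22 mm wide; open, the fingers measure 114 mm over their backs; the gripper's body (76 mm by 85 mm) begins 54 mm behind the grasp point. The pads swing forward as they close: fully open they stand 13 mm farther back than shut.
Start: joints at [-1.395, 0.276, 1.505, -0, 1.361, -0.121], TCP at [0.168, -0.55, 0.242] pointing down, gripper open.
Joint ranges: [-2.89, 2.89], [-0.75, 2.08], [0.22, 2.7], [-1.18, 4.32], [0.11, 2.71], [-2.7, 2.7]. Speed limits (rad/s): [2.57, 2.57, 3.14, 3.14, 3.14, 3.14].

### API

Orientations are given as a unit quaternion [w, x, y, z].
In Python, from cell import monitor, vision, ticket, models gives the robot as it stands.
- The arm moves only by the tool play_rows, never from a script. Its argument "rows" is a list of rows, each a list of 3 entries, a list of its own where there are three numbers: the turn, a rotation vector about the world's x, y, z in rad, then the shift along the world's x, y, z in mm, then the opening, from 0 (shut) to 1 (fully open). A call has 1 to 10 rows; each row shifts and turns the commanded pose from where the row before left it; what a row does not reach is not made up. A row lasts 1/8 s, in which the tool goes at most 62.5 mm and 10.7 degrees, less where a joint would pass 70% of its speed; a pose out of reach is approached as far as the arm can. A call is refused whole if a number of a shift passes 62.5 or a number of a turn 0.188, either way. A call with a gripper value outside its range is refused whole. The fingers move at their own pace and stop on an object; "squeeze" is the grip in N (left out, the last holds). Time passes only in rows, so rows that do not move let the fingers close. It gives the time, the measured TCP pose, the force and the opening at its end, in the units of the state.
- monitor.observe(): the state, without advancing time (a new reading comes with each control period).
- vision.snapshot(name): name is "side" or "top" or "wrist"; returns the picture (400x640x3 uint8, blue, green, red); there is no depth.
- vision.camera_model(name): a dict with "fx", "fy", "cx", "cy" (pixels), "rvec" (rotation vector, rad) and "tvec" (3), from world to camera coordinates, as OpenCV has them. Camera axes: x right, y down, z forward; pixel columns grow to the right and rows downward; lengths in m; the calibration is good to about 2 mm. A picture is of the moment at which its call begins: read the wrist's pose just before it. camera_model takes no time and is no camera call; for the wrist camera it gives the pose at the moment of the call.
- ticket.sign_off(): hands the job in, once; it reports no verdict.
Trained networks look in the newest picture that a camera, given by its name, has taken for a name from the list of things; names that differ only in an ending like _2 or _b are one class to them, and where a whole thing is asked for, a point or a joint stands for the part that bears it (a point fixed in the world has none). Each returns a list of dicts, best first, with "confidence" (0 to 1); they miss things now and then, are a little off and sometimes report something else, mostly with a low value. They report only what shows in the picture. A call takes as long as a camera call. They do not tell look-alikes from the thing itself.
- models.regions_of(query, camera): "region" (400x640 bool, what is visible of it).
- models.landmark_of(query, camera): "xyz" ([x, y, z] in m, in the coordinates of the camera as it stood for that picture, good to about 4 mm: a listed point, or the origin of a listed thing).
The state is a dict: "time_s": time; "joint_positions": joint angles; "joint_vel": joint speeds; "effort": joint torques, N m; "tcp_pos": TCP position; "orientation": TCP orientation; "contact_force": force on the tool from outside, world axes, zero at the start; "ft_torque": the same for the moment, N m; "gripper_width": finger opening in m.
Only numpy, scipy, OpenCV 4.12 (cv2) and the standard library are available. Lean on these libraries where they do the work, as an engineer would, in place of code of your own. Each camera call takes 0.05 s, during which the arm holds its last target. There are 200 camera calls.

## Working session

There is one attempt and no reset: what is moved stays moved. The work goes in short steps, Python scripts to look and compute and a tool call to move; the robot and the scene stay as the last step left them, time stands still between calls to the robot, and variables do not carry over. Pictures are saved under pics/ and viewed, about 8 in all and at most 12, crops included, and the job is handed in when it is done.

Besides the shell and the picture viewer there is one more tool, called after ">>>" by a JSON object that holds its "fn" and its "kwargs", one argument or row to a line. play_rows: Moves the arm, as the interface text tells. Its arguments: {"type":"object","properties":{"rows":{"type":"array","items":{"type":"array"}},"squeeze":{"type":"number"}},"required":["rows"]}

```bash
mkdir -p pics; ls
cat > h.py <<'E'
import numpy as np, cv2
from cell import monitor, vision, ticket, models
def cam(n):
    m=vision.camera_model(n);R,_=cv2.Rodrigues(np.array(m["rvec"],float));t=np.array(m["tvec"],float).ravel()
    return m,R,t
def toworld(n,p):
    m,R,t=cam(n);return R.T@(np.array(p)-t)
def pix2z(n,u,v,z):
    m,R,t=cam(n);d=R.T@np.array([(u-m["cx"])/m["fx"],(v-m["cy"])/m["fy"],1]);c=-R.T@t
    return c+d*(z-c[2])/d[2]
def proj(n,P):
    m,R,t=cam(n);q=R@np.array(P)+t;return m["fx"]*q[0]/q[2]+m["cx"],m["fy"]*q[1]/q[2]+m["cy"]
E
python3 - <<'E'
from h import *
np.set_printoptions(precision=4,suppress=True)
a=vision.snapshot("top");b=vision.snapshot("side")
cv2.imwrite("pics/top.png",a);cv2.imwrite("pics/side.png",b)
for n in("top","side"):
  for q in("tidy","gate_edge","pod","lunchbox","bottle","jar"):
    for r in models.landmark_of(q,n): print(n,q,round(r["confidence"],2),toworld(n,r["xyz"]))
E
```

```text
pics
top tidy 0.67 [ 0.5392 -0.0607  0.0014]
top gate_edge 0.53 [ 0.5858 -0.0674  0.0372]
top gate_edge 0.21 [ 0.5148 -0.183   0.0003]
top pod 0.82 [ 0.4278 -0.1717  0.0018]
top pod 0.61 [ 0.6016 -0.2615  0.0016]
top lunchbox 0.87 [ 0.7466 -0.0478 -0.0003]
top jar 0.93 [ 0.7599  0.141  -0.0032]
side tidy 0.72 [ 0.5427 -0.0638  0.0003]
side tidy 0.56 [ 0.5164 -0.1785 -0.    ]
side gate_edge 0.66 [ 0.5871 -0.0649  0.0393]
side pod 0.84 [ 0.4303 -0.1679 -0.0012]
side pod 0.73 [ 0.6027 -0.2544  0.0011]
side pod 0.6 [ 0.5201 -0.1785  0.0025]
side lunchbox 0.77 [ 0.7494 -0.0445  0.0012]
side bottle 0.87 [ 0.706  -0.2205 -0.0025]
side bottle 0.2 [ 0.5882 -0.0693  0.038 ]
side jar 0.81 [ 0.7597  0.1455 -0.0018]
```

View pics/top.png

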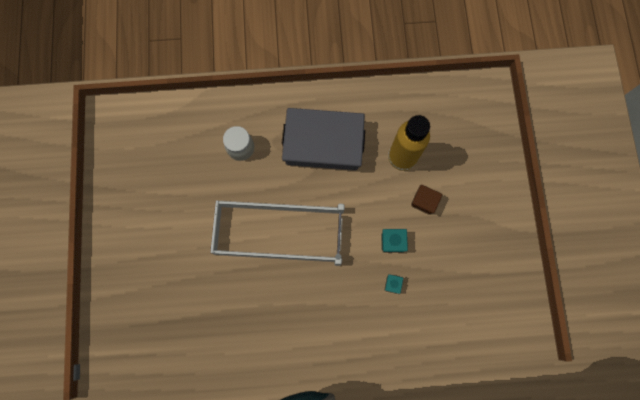

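View pics/side.png

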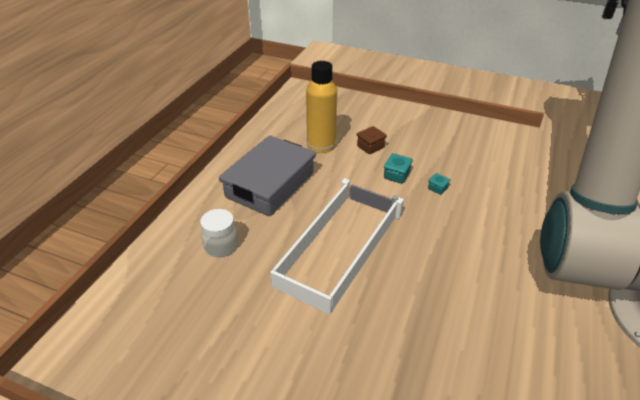

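Top view: tidy spans about (215–342, 203–262) with its gateway at the right. The target is the larger teal pod at (395,240). The small teal one is at (395,284) and the brown one at (427,200). Next I'll fit precise outlines.

Run:
```python
from h import *
np.set_printoptions(precision=4,suppress=True)
a=cv2.imread("pics/top.png");hsv=cv2.cvtColor(a,cv2.COLOR_BGR2HSV)
teal=cv2.inRange(hsv,(75,80,30),(100,255,255))
n,l,s,c=cv2.connectedComponentsWithStats(teal)
for i in range(1,n):
    if s[i,4]>60:
        print(s[i],c[i])
        pts=np.argwhere(l==i)[:,::-1]
        W=np.array([pix2z("top",u,v,.036)[:2] for u,v in pts],np.float32)
        print(" rect z=.036",cv2.minAreaRect(W))
print("cam",-cam("top")[1].T@cam("top")[2])
s=np.array(cv2.inRange(hsv,(0,0,110),(180,45,255)));s[:195]=0;s[270:]=0;s[:,:205]=0;s[:,350:]=0
pts=np.argwhere(s>0)[:,::-1];W=np.array([pix2z("top",u,v,.041)[:2] for u,v in pts],np.float32)
print("tidy",len(W),cv2.minAreaRect(W),cv2.boxPoints(cv2.minAreaRect(W)))
crop=cv2.resize(a[190:300,200:450],None,fx=3.2,fy=3.2,interpolation=cv2.INTER_CUBIC);cv2.imwrite("pics/c1.png",crop)
for r in models.landmark_of("pod","top"):pass
```

```text
[382 229  26  23 561] [394.4813 240.0178]
 rect z=.036 ((0.5161030888557434, -0.17946140468120575), (0.0522020049393177, 0.04644126445055008), 85.77393341064453)
[385 275  18  18 254] [393.7992 283.5709]
 rect z=.036 ((0.4263116419315338, -0.16861385107040405), (0.031736794859170914, 0.03344276547431946), 72.45844268798828)
cam [ 0.3779 -0.0131  1.1138]
tidy 944 ((0.5553717017173767, 0.06341934204101562), (0.2734083831310272, 0.12550655007362366), 82.40275573730469) [[ 0.4751 -0.0638]
 [ 0.5995 -0.0804]
 [ 0.6356  0.1906]
 [ 0.5112  0.2072]]
```

View pics/c1.png

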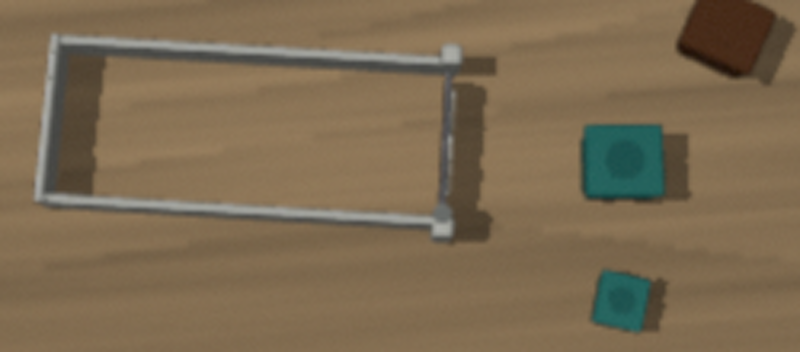

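The gateway posts are at (341,207) and (338,262), and the gate is shut across between them. The back corners are at (217.5,203) and (213,252). I'll convert these to the tidy frame.

Run:
```python
from h import *
np.set_printoptions(precision=4,suppress=True)
P=[pix2z("top",200+u/3.2-.35,190+v/3.2-.35,z)[:2] for u,v,z in((451,55,.044),(442,229,.044),(56,41,.04),(42,198,.04))]
P=np.array(P);print(P, np.linalg.norm(P[0]-P[1]),np.linalg.norm(P[2]-P[3]))
g=(P[0]+P[1])/2;b=(P[2]+P[3])/2;ax=(b-g);print("gate mid",g,"back",b,"len",np.linalg.norm(ax))
yaw=np.arctan2(ax[1],ax[0]);print("yaw of x axis",np.degrees(yaw))
# side check
x=np.array([np.cos(yaw),np.sin(yaw)]);y=np.array([-x[1],x[0]])
pod=np.array([.5165,-.1793])-g;print("pod in tidy",pod@x,pod@y)
for n in("top","side"): print(n,"landmarks rel")
```

```text
[[ 0.5935 -0.0722]
 [ 0.4798 -0.057 ]
 [ 0.6231  0.1883]
 [ 0.5193  0.2005]] 0.1147317486037435 0.10446770232839697
gate mid [ 0.5366 -0.0646] back [0.5712 0.1944] len 0.26129650681540156
yaw of x axis 82.39390890216883
pod in tidy -0.1163634703092377 0.004755884973682123
top landmarks rel
side landmarks rel
```

Run:
```python
from h import *
from scipy.spatial.transform import Rotation as R
np.set_printoptions(precision=4,suppress=True)
s=monitor.observe();print(s["time_s"],s["tcp_pos"],s["orientation"],s["gripper_width"])
q=s["orientation"];r=R.from_quat([q[1],q[2],q[3],q[0]]);print(r.as_matrix())
y=r.as_matrix()[:,1];print("jaw yaw",np.degrees(np.arctan2(y[1],y[0])))
x=np.array([.132,.991]);yy=np.array([-.991,.132]);o=np.array([.538,-.064])
t=o-.1075*x+.005*yy;print("target",t,(t-np.array(s["tcp_pos"])[:2])*1000)
```

```text
0.75 [ 0.1681 -0.5499  0.2424] [ 0.0001  0.989   0.1478 -0.    ] 0.08566479732222734
[[ 0.9563  0.2924 -0.    ]
 [ 0.2924 -0.9563 -0.0001]
 [-0.      0.0001 -1.    ]]
jaw yaw -72.99554429068115
target [ 0.5189 -0.1699] [350.7069 380.0422]
```

>>> {"fn": "play_rows", "kwargs": {
  "rows": [
    [[0,0,-0.043],[35,38,-12],1],
    [[0,0,-0.043],[35,38,-12],1],
    [[0,0,-0.043],[35,38,-12],1],
    [[0,0,-0.043],[35,38,-12],1],
    [[0,0,-0.043],[35,38,-12],1],
    [[0,0,-0.043],[35,38,-12],1],
    [[0,0,-0.043],[35,38,-12],1],
    [[0,0,-0.043],[35,38,-12],1],
    [[0,0,-0.043],[35,38,-12],1],
    [[0,0,-0.043],[35,38,-12],1]
  ]
}}

```text
time_s: 2.0
tcp_pos: [0.5194, -0.1687, 0.1222]
orientation: [0.0, 0.998, -0.067, 0.0]
contact_force: [0.5, -0.8, 0.0]
gripper_width: 0.0853
```

Run:
```python
from h import *
np.set_printoptions(precision=4,suppress=True)
a=vision.snapshot("wrist")
for q in("tidy","gate_edge","pod"):
    for r in models.landmark_of(q,"wrist"): print(q,round(r["confidence"],2),toworld("wrist",r["xyz"]))
hsv=cv2.cvtColor(a,cv2.COLOR_BGR2HSV)
teal=cv2.inRange(hsv,(75,80,30),(100,255,255))
n,l,s,c=cv2.connectedComponentsWithStats(teal)
for i in range(1,n):
    if s[i,4]>300: print(s[i],pix2z("wrist",*c[i],.036))
cv2.imwrite("pics/w1.png",a)
```

```text
tidy 0.6 [ 0.5374 -0.0598  0.0049]
gate_edge 0.87 [ 0.5846 -0.0705  0.0422]
pod 0.75 [ 0.5208 -0.1789 -0.0014]
pod 0.66 [ 0.5952 -0.2603  0.0026]
pod 0.61 [ 0.4279 -0.1707 -0.0007]
[ 297  169   70   69 4336] [ 0.5217 -0.1797  0.036 ]
[ 314  273   42   49 1578] [ 0.4416 -0.1715  0.036 ]
```

View pics/w1.png

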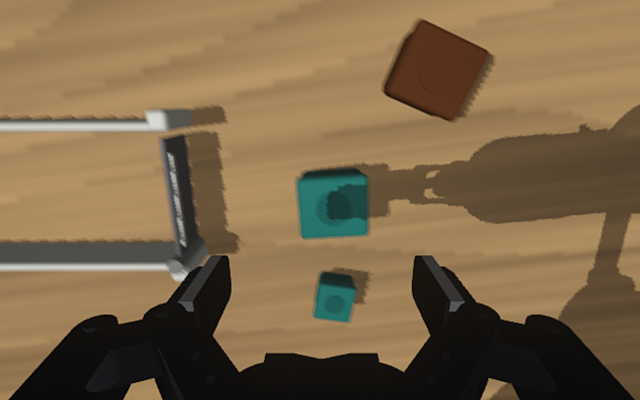

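>>> {"fn": "play_rows", "kwargs": {
  "rows": [
    [[0,0,0],[0,-3,-25],1],
    [[0,0,0],[0,0,-25],1],
    [[0,0,0],[0,0,-20],1],
    [[0,0,0],[0,0,-15],1],
    [[0,0,0],[0,0,-10],1],
    [[0,0,0],[0,0,-5],1],
    [[0,0,0],[0,0,0],1]
  ]
}}

```text
time_s: 3.08
tcp_pos: [0.5182, -0.173, 0.0224]
orientation: [0.0, 0.998, -0.067, 0.0]
contact_force: [-0.4, 0.4, -0.2]
gripper_width: 0.0855
```

Run:
```python
from h import *
b=vision.snapshot("side");a=vision.snapshot("top")
c=cv2.resize(b[120:230,330:480],None,fx=3.6,fy=3.6,interpolation=cv2.INTER_CUBIC)
cv2.imwrite("pics/s2.png",c)
s=monitor.observe();print(s["tcp_pos"],s["contact_force"]);print(proj("side",s["tcp_pos"]))
p=np.array(s["tcp_pos"]);d=np.array([.132,.991,0])
for k in(-.05,.05): 
  for z in (0,.011,.022): q=p+d*k;q[2]=z;u=proj("side",q);print(k,z,(u[0]-330)*3.6,(u[1]-120)*3.6)
```

```text
[ 0.51856929 -0.17306536  0.02278824] [0.92231326 0.30856662 0.3688758 ]
(np.float64(397.02066614485625), np.float64(168.75123656134775))
-0.05 0 270.0799687089808 161.8840607107969
-0.05 0.011 272.1610905441434 147.310368227327
-0.05 0.022 274.268869299965 132.5500024998034
0.05 0 202.33798736828155 253.40594583532388
0.05 0.011 204.09314338660516 238.5232829841124
0.05 0.022 205.87222313055938 223.43776139043572
```

View pics/s2.png

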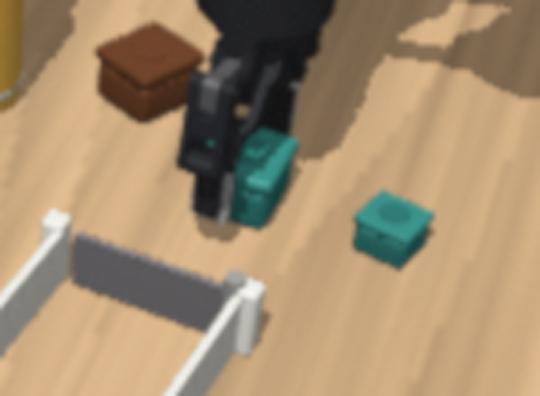

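Front fingertip shows at about (210,217) in the crop, roughly 24 mm above the tray, and the pod is straddled between the fingers. I'll go 10 mm lower, then start the push.

>>> {"fn": "play_rows", "kwargs": {
  "rows": [
    [[0,0,0],[0,0,-5],1],
    [[0,0,0],[0,0,-5],1],
    [[0,0,0],[1,10,0],1],
    [[0,0,0],[2,10,0],1],
    [[0,0,0],[2,10,0],1],
    [[0,0,0],[2,10,0],1],
    [[0,0,0],[2,10,0],1]
  ]
}}

```text
time_s: 4.05
tcp_pos: [0.5274, -0.1221, 0.0124]
orientation: [0.0, 0.998, -0.066, 0.0]
contact_force: [-0.9, 0.7, -0.5]
gripper_width: 0.0853
```

```bash
cat > look.py <<'E'
from h import *
import sys
np.set_printoptions(precision=4,suppress=True)
o=np.array([.538,-.064]);X=np.array([.132,.991]);Y=np.array([-.991,.132])
s=monitor.observe();f=lambda p:np.array([(np.array(p)[:2]-o)@X,(np.array(p)[:2]-o)@Y])
print("tcp",s["tcp_pos"],f(s["tcp_pos"]),s["contact_force"],s["gripper_width"])
b=vision.snapshot("side")
for q in("pod","gate_edge"):
  for r in models.landmark_of(q,"side"):
    w=toworld("side",r["xyz"]);print(q,round(r["confidence"],2),w,f(w))
c=cv2.resize(b[120:320,250:480],None,fx=2.8,fy=2.8,interpolation=cv2.INTER_CUBIC);cv2.imwrite("pics/%s.png"%sys.argv[1],c)
E
python3 look.py s3
```

```text
tcp [ 0.5274 -0.1221  0.0124] [-0.0589  0.0028] [-0.8709  0.6741 -0.5108] 0.08530216150016907
pod 0.86 [ 0.6013 -0.2539  0.0018] [-0.1799 -0.0878]
pod 0.59 [ 0.4321 -0.1677 -0.0008] [-0.1167  0.0912]
gate_edge 0.87 [ 0.5861 -0.0685  0.0393] [ 0.0019 -0.0483]
```

View pics/s3.png

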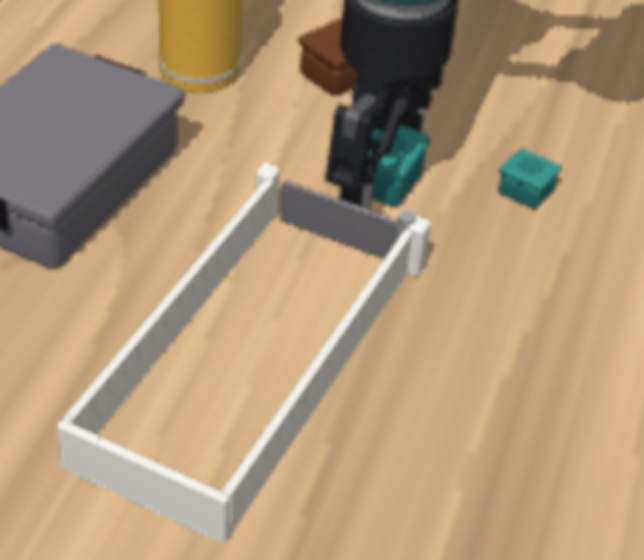

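Finger tip is just short of the shut gate, at about (360,205), with the pod following upright behind it. Next 45 mm opens the gate while the pod stays outside.

>>> {"fn": "play_rows", "kwargs": {
  "rows": [
    [[0,0,0],[2,9,0],1],
    [[0,0,0],[2,9,0],1],
    [[0,0,0],[1,9,0],1],
    [[0,0,0],[2,9,0],1],
    [[0,0,0],[1,9,0],1],
    [[0,0,0],[0,0,0],1]
  ]
}}

```text
time_s: 4.95
tcp_pos: [0.5353, -0.0767, 0.0123]
orientation: [-0.0, 0.998, -0.066, 0.0]
contact_force: [0.6, 0.1, 0.5]
gripper_width: 0.0854
```

```bash
python3 look.py s4
```

```text
tcp [ 0.5353 -0.0767  0.0123] [-0.013  0.001] [0.6117 0.1218 0.4574] 0.08536232825568421
pod 0.75 [ 0.5379 -0.0917  0.0017] [-0.0275 -0.0036]
pod 0.68 [ 0.4299 -0.1695 -0.0009] [-0.1189  0.0932]
pod 0.48 [ 0.5994 -0.2526  0.001 ] [-0.1788 -0.0857]
gate_edge 0.57 [0.5666 0.0052 0.0375] [ 0.0723 -0.0192]
```

View pics/s4.png

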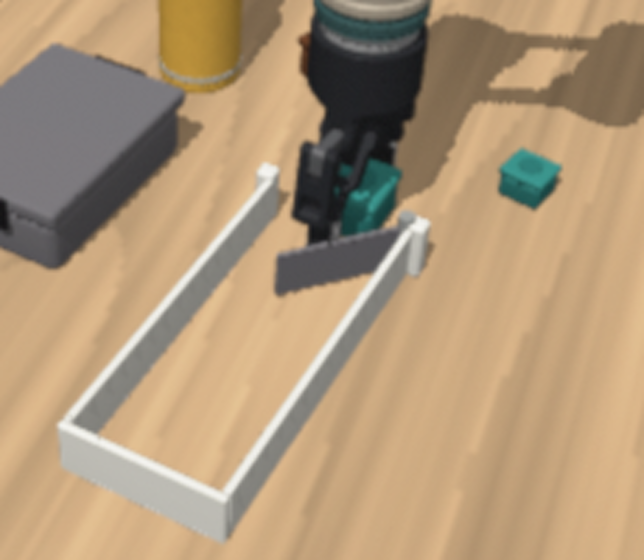

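Gate stands at about 0.8 rad against the front finger and the pod is at x ≈ -28 mm. I'll push on to bring the pod into the gateway while the finger still holds the gate.

>>> {"fn": "play_rows", "kwargs": {
  "rows": [
    [[0,0,0],[1,9,0],1],
    [[0,0,0],[1,9,0],1],
    [[0,0,0],[1,7,0],1],
    [[0,0,0],[0,0,0],1]
  ]
}}

```text
time_s: 5.6
tcp_pos: [0.5382, -0.0519, 0.0123]
orientation: [-0.0, 0.998, -0.066, -0.0]
contact_force: [-0.2, 0.1, -0.2]
gripper_width: 0.0857
```

```bash
python3 look.py s5
```

```text
tcp [ 0.5382 -0.0519  0.0123] [0.012  0.0014] [-0.2164  0.0544 -0.1841] 0.0856635107416451
pod 0.57 [ 0.4316 -0.1686  0.0002] [-0.1177  0.0916]
gate_edge 0.87 [0.5476 0.0207 0.0406] [0.0852 0.0017]
```

View pics/s5.png

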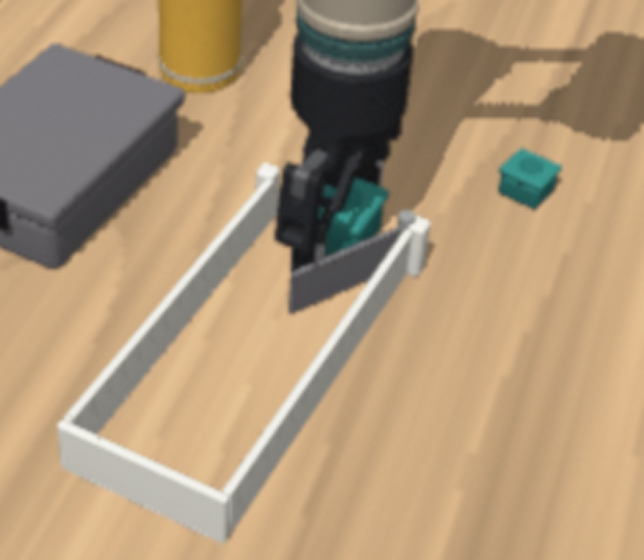

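Gate is at about 1.06 rad, still on the finger, and the pod is in the gateway at x ≈ -5 mm, upright. I'll push on into the bay.

>>> {"fn": "play_rows", "kwargs": {
  "rows": [
    [[0,0,0],[1,9,0],1],
    [[0,0,0],[1,9,0],1],
    [[0,0,0],[1,9,0],1],
    [[0,0,0],[2,9,0],1],
    [[0,0,0],[1,9,0],1],
    [[0,0,0],[1,9,0],1],
    [[0,0,0],[1,9,0],1],
    [[0,0,0],[2,9,0],1]
  ]
}}

```text
time_s: 6.75
tcp_pos: [0.5481, 0.0197, 0.0123]
orientation: [0.0, 0.998, -0.067, -0.0]
contact_force: [-1.0, -1.7, 0.9]
gripper_width: 0.0855
```

```bash
python3 look.py s6
```

```text
tcp [0.5481 0.0197 0.0123] [0.0842 0.0011] [-0.9928 -1.7448  0.9466] 0.08545513174288738
pod 0.58 [0.5468 0.0029 0.0003] [0.0675 0.0002]
pod 0.5 [ 0.6011 -0.2575 -0.0001] [-0.1835 -0.0881]
```

View pics/s6.png

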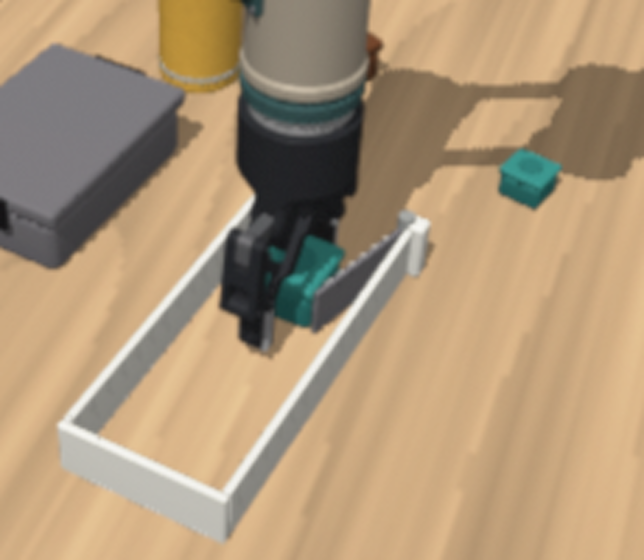

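Pod is at x ≈ 67 mm and upright. The gate lies along its near side, as planned. I'll push 68 mm more.

>>> {"fn": "play_rows", "kwargs": {
  "rows": [
    [[0,0,0],[1,9,0],1],
    [[0,0,0],[1,9,0],1],
    [[0,0,0],[1,9,0],1],
    [[0,0,0],[2,9,0],1],
    [[0,0,0],[1,9,0],1],
    [[0,0,0],[1,9,0],1],
    [[0,0,0],[1,9,0],1],
    [[0,0,0],[1,5,0],1],
    [[0,0,0],[0,0,0],1]
  ]
}}

```text
time_s: 8.02
tcp_pos: [0.5573, 0.0877, 0.0124]
orientation: [-0.0, 0.998, -0.066, 0.0]
contact_force: [0.3, 0.5, 1.1]
gripper_width: 0.0853
```

```bash
python3 look.py s7
```

```text
tcp [0.5573 0.0877 0.0124] [0.1528 0.0009] [0.3284 0.4897 1.0921] 0.0853080179994179
pod 0.89 [ 0.6019 -0.2525  0.0022] [-0.1784 -0.0882]
pod 0.62 [0.5581 0.0715 0.0002] [ 0.1369 -0.002 ]
pod 0.54 [ 0.4278 -0.1688  0.0014] [-0.1184  0.0953]
gate_edge 0.97 [ 0.5845 -0.0688  0.0407] [ 0.0014 -0.0467]
gate_edge 0.68 [ 0.541  -0.0604 -0.0005] [ 0.004  -0.0025]
```

View pics/s7.png

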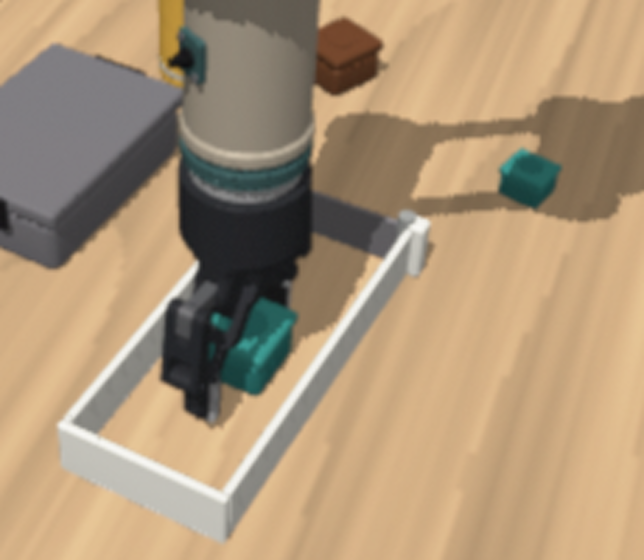

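Gate has shut behind the pod, with its free edge at tidy (1,-47) mm, and the pod is at x ≈ 136 mm. I'll back off 5 mm and lift away.

>>> {"fn": "play_rows", "kwargs": {
  "rows": [
    [[0,0,0],[-1,-5,0],1],
    [[0,0,0],[0,0,10],1],
    [[0,0,0],[0,0,20],1],
    [[0,0,0],[0,0,30],1],
    [[0,0,0],[0,0,40],1],
    [[0,0,0],[0,0,40],1],
    [[0,0,0],[0,0,40],1],
    [[0,0,0],[0,0,20],1],
    [[0,0,0],[0,0,0],1]
  ]
}}

```text
time_s: 9.3
tcp_pos: [0.5572, 0.082, 0.2148]
orientation: [-0.0, 0.998, -0.067, 0.002]
contact_force: [0.8, -0.6, -0.4]
gripper_width: 0.085
```

```bash
python3 look.py s8
```

```text
tcp [0.5572 0.082  0.2148] [0.1472 0.0003] [ 0.8252 -0.6429 -0.4344] 0.08496507508116417
pod 0.95 [ 0.5618  0.0759 -0.0005] [ 0.1417 -0.0051]
pod 0.57 [ 0.6008 -0.2551 -0.0006] [-0.1811 -0.0875]
gate_edge 0.67 [ 0.5883 -0.0678  0.0375] [ 0.0028 -0.0503]
```

View pics/s8.png

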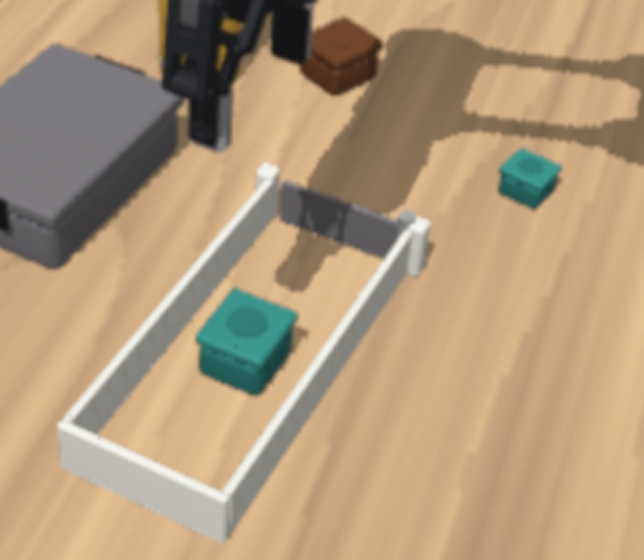

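Pod stands flat in the bay at (247,340). The gate is shut flush between the posts and the gripper is well clear, so I'm handing the job in.

```bash
python3 -c "
from cell import ticket;print(ticket.sign_off())"
```

```text
the job is handed in; nothing more can be done
None
```

The larger teal pod is in the tidy with the gate shut behind it, and I handed the job in at about 9.4 s of the 48 s allowed. Sign-off gave no verdict.

- **How it went:** The open gripper straddled the pod. The front finger pushed the gate to about 0.8 rad with the pod at x ≈ -28 mm, then held it at about 1.06 rad as the pod entered the gateway at x ≈ -5 mm. The rear finger then slid the pod on into the bay, and the gate closed by itself before I lifted away.
- **Last checks:** The pod is about 137–142 mm past the gate line and within about 5 mm of the bay's middle, standing flat. The gate's free edge is at x ≈ 1–3 mm, under about 0.03 rad, which counts as shut. The gripper is about 20 cm above the tray.
- **Less certain:** In the gateway step the network did not see the pod, so I took its position from the finger geometry. It agreed within about 3 mm with what the network saw before and after. I did not re-measure the lunchbox, bottle or jar at the end. The arm stayed clear of them, and the lunchbox and the visible part of the bottle look unmoved, but the jar was outside the later pictures.

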